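# Draw the spring test slide to its mark and hold it

## Robot

A 6-joint arm with a two-finger parallel gripper is mounted at the origin on a cart in front of the work surface, level with it; the furniture and walls round the work are solid. World frame = base frame: x ahead of the robot, y to its left, z up, the work surface at z = 0. Lengths are in mm, angles in rad, forces in N, time in s.
With the tool pointing down it reaches from about 325 to 925 mm from the base axis. Payload 3.1 kg.
Tool frame: the origin (TCP) lies at the very end of the fingers, on their centre line; the grasp point (between the pads) lies 19 mm behind it; z points along the fingers, y is the direction in which the jaws open and shut (so a half turn about z gives the same grasp; the last joint's range is limited). The gripper opens to 85 mm and grips with 20 to 120 N. Pads are 22 mm wide; open, the fingers measure 114 mm over their backs; the gripper's body (76 mm by 85 mm) begins 54 mm behind the grasp point. The pads swing forward as they close: fully open they stand 13 mm farther back than shut.
Start: joints at [1.005, 0.217, 1.613, -0, 1.311, -0.112], TCP at [273.974, 561.763, 231.3] pointing down, gripper open.
Joint ranges: [-2.75, 2.75], [-0.78, 2.1], [0.31, 2.55], [-1.13, 4.27], [0.13, 2.63], [-2.58, 2.58]. Speed limits (rad/s): [2.79, 2.79, 3.14, 3.14, 3.14, 3.14].

## Interface

Orientations are given as a rotation vector (axis times angle).
In Python, from plant import env, solve_ik, eyes, search_frame, tip_of, telemetry gives the robot as it stands. The module is installed in compiled form; this text tells all that it offers. Calls block until the motion is done:
- env.goto(position, orientation): joint-space move of the TCP to a pose.
- env.line_to(position, max_speed=150, rotation=None, max_force=None): straight line of the TCP; rotation=None keeps the orientation; max_speed is the mean speed in mm/s. With max_force (N) it stops when the force on the tool has changed by that much, and returns True; else False.
- env.movej(angles): joint-space move.
- env.open_jaws() and env.close(squeeze=None): open the fingers fully, or close them until they stop; squeeze is the grip in N (None keeps the last).
- env.pause(seconds).
- solve_ik(position, orientation): joint angles nearest the present ones, or None.
- eyes.grab_frame(name): name is "side" or "top"; returns a dict with "img" (420x560x3 uint8, blue, green, red), "fovy" (degrees; the focal length in pixels is half the picture's height over the tangent of half this angle, whatever the lens; pixels are square), "cx", "cy" (the principal point, pixels), "world_to_cam" (4x4, takes a point from world to camera coordinates). Camera axes: x right, y down, z forward; pixel columns grow to the right and rows downward; lengths in mm; the calibration is good to about 2 mm. A picture is of the moment at which its call begins. There is no depth.
A pose or a line that the arm cannot do raises env.MotionError and nothing moves.
- env.job_done(): hands the job in, once; it reports no verdict.
Trained networks look in a picture, given as the dict that the camera call returned (one of the last four; its "shot" number tells which), for a name from the list of things; names that differ only in an ending like _2 or _b are one class to them, and where a whole thing is asked for, a point or a joint stands for the part that bears it (a point fixed in the world has none). Each returns a list of dicts, best first, with "confidence" (0 to 1); they miss things now and then, are a little off and sometimes report something else, mostly with a low value. They report only what shows in the picture. A call takes as long as a camera call.
- search_frame(thing, picture): "box" ([left, top, right, bottom] as shares, 0 to 1, of the picture: columns of its width, rows of its height, round what is visible of it).
- tip_of(thing, picture): "point" ([column, row] as shares, 0 to 1, of the picture: columns of its width, rows of its height: a listed point, or the origin of a listed thing).
Readings, each from a call of its own:
- telemetry.get_clock(): time.
- telemetry.get_joint_pos(): joint angles.
- telemetry.get_joint_vel(): joint speeds.
- telemetry.get_effort(): joint torques, N m.
- telemetry.get_eef_pos(): TCP position.
- telemetry.get_ee_rot(): TCP orientation.
- telemetry.get_contact_force(): force on the tool from outside, world axes, zero at the start.
- telemetry.get_torque(): the same for the moment, N m.
- telemetry.get_gripper_width(): finger opening in mm.
Only numpy, scipy, OpenCV 4.12 (cv2) and the standard library are available. Lean on these libraries where they do the work, as an engineer would, in place of code of your own. Each camera call takes 0.05 s, during which the arm holds its last target.

## Task

Get the spring test rig ready for a reading: first, with the slide still home, turn the turnbutton on top of the box all the way round to its stop so that its long arm lies over the lid and secures it. Then take the crossbar handle and pull the sprung slide out until its pointer lines up with the mark line on the rider on the scale, and keep it there: finish while still holding the handle at the mark, since the spring takes it home if let go. Do not shift the rider or disturb the other things on the bench.

Things in the scene. Friction and masses are not known exactly. Their poses are not given: they have to be found in the camera images.
- rig: Spring test rig, fixed: plywood board (x -165..105, y -75..75, 18 thick) with a wooden box on it (x 0..100, y -65..65, top at z 73); the spring is inside. Origin on the bench under the middle of the box's front face (where the slide comes out); x from there into the box, z up. Yaw -1.7 to -1.3, so rig x points to the robot's right and rig y away from it; position and yaw differ from run to run.
- cover (a joint): Hinge of the plywood lid (60x128, 10 thick, top 75 above the bench, rig x 39 to 99) of the box, hinged at its edge farthest from the slide; 0 = shut, lies shut by its weight; grows as it is lifted.
- turnbutton (a joint): Angle of the steel turnbutton on top of the box, upright axis, 0 to 1.35 rad. At 1.35 (stop, secured) its long arm points along rig +x over the lid; below that the arm is turned (1.35 - value) anticlockwise from there, towards rig +y. Secure it clockwise seen from above. Starts at 0 to 0.3, stays where left; friction 0.05 N m.
- button_grip (a point): Grip of the turnbutton on its pivot axis (rig x +20, y 0), 102 above the bench. The fin here is 36 long (along the arm, 14 behind the axis to 22 ahead), 10 thick, 86 to 112 above the bench; below it the flat arm, 18 wide, 10 high, reaches 46 from the axis at its long end, 11 the other way. The point's axes do not lie along the arm: use joint value and rig yaw.
- pull_slide (a joint): Travel in m of the sprung pull slide out of the box along rig -x, to the robot's left: 0 = home, stop at 0.085. Its spring (150 N/m, 6 N at home, 11 to 15 N at the mark) draws it straight back home when it is let go.
- pull_handle (a point): Middle of the slide's wooden crossbar: level bar 14 thick, 78 long along rig y, 85 above the bench, on two steel posts (10 thick, 62 apart) that stand on the slide's foot plate (22x76, top at 36); free space under the bar between the posts. At home at rig x -65, y 0, that is 65 in front of the box.
- pull_pointer (a point): Tip of the slide's pointer: a dark steel blade 3 wide standing out of the slide's foot towards the robot, directly below the crossbar's axis, 34 above the bench, beside the scale. At home at rig x -65, y -46; moves with the slide.
- mark_line (a point): The mark: a line across the top of the small steel rider (14x20, top 36 above the bench) clamped on the aluminium scale that runs along the robot's side of the slide. Same axes as the rig. It lies at rig y -50, at rig x -(65 + rider value); the pointer's tip passes close beside it.
- mark_rider (a joint): Where the rider sits along the scale, in m from the pointer's home position along rig -x; 0.035 to 0.060, differing from run to run. The pointer is in line with the mark when the slide's travel equals this value. The rider can be shoved (about 4 N) and must not be.
- tape_measure: Bystander, leave alone: squarish tape measure, 65x71x65 mm, standing just beyond the box; origin at its underside.
- spool_black: Bystander, leave alone: thread spool, 42 mm across, 50 mm tall, standing beyond the slide, close to the board; origin at its underside.
- marker_2: Bystander, leave alone: marker pen, 125 mm long, 14 mm thick, lying right of the box end of the board; origin at its underside.
- pliers_green: Bystander, leave alone: combination pliers, 173 mm long, 15 mm high, lying farther back to the right; origin at its underside.
- masking_tape: Bystander, leave alone: roll of masking tape, 100 mm across, 24 mm high, lying far right; origin at its underside.

How it is judged (in metres and radians):
On the way:
1. the turnbutton is turned over the lid to its stop while the slide is still home (value of joint turnbutton above 1.2 rad and value of joint pull_slide below 0.012 m), for 0.2 s.
At the end, for the whole second after the job is handed in: The pointer stands within 5 mm of the mark line along the scale and is still, held there by the robot's fingers (at least 4 N); the turnbutton is within 0.15 rad of its stop over the lid, and the lid is shut (x of pull_pointer in the frame of mark_line between -0.005 and 0.005 m and velocity of joint pull_slide between -0.01 and 0.01 m/s and value of joint turnbutton above 1.2 rad and value of joint cover below 0.05 rad and contact force between the fingers and rig above 4 N); the arm keeps its last pose, push and grip.
It fails at once if the slide is pulled out before the turnbutton secures the lid (value of joint pull_slide above 0.02 m and value of joint turnbutton below 1.2 rad).
It fails at once if the lid is lifted (value of joint cover above 0.15 rad).
It fails at once if the mark rider is shifted along the scale by more than 4 mm (distance of mark_line from where it was at the start of the episode above 0.004 m).
It fails at once if a bystander is moved more than 25 mm (distance of any of tape_measure, spool_black, marker_2, pliers_green, masking_tape from where it was at the start of the episode above 0.025 m).
It also fails if it takes over 45 s, if anything falls off the work surface, if the arm or the gripper's body presses on something with over 40 N, if the wrist force passes 120 N, or if a joint passes its speed limit or range.

## Working session

There is one attempt and no reset: what is moved stays moved. The work goes in short steps, each a Python script; the robot and the scene stay as the last script left them, time stands still between calls to the robot, and variables do not carry over. Pictures are saved under pics/ and viewed, and the job is handed in when it is done.

```bash
ls; mkdir -p pics; cat > h.py <<'E'
from plant import env, solve_ik, eyes, search_frame, tip_of, telemetry
import numpy as np, cv2
def K(f):
    h=f["img"].shape[0]; return (h/2)/np.tan(np.radians(f["fovy"])/2)
def ray(f,px):
    k=K(f); T=np.array(f["world_to_cam"]); R=T[:3,:3];t=T[:3,3]
    d=R.T@np.array([(px[0]-f["cx"])/k,(px[1]-f["cy"])/k,1.]); return -R.T@t,d
def atz(f,px,z):
    o,d=ray(f,px); return o+d*(z-o[2])/d[2]
def proj(f,p):
    T=np.array(f["world_to_cam"]);c=T[:3,:3]@np.array(p,float)+T[:3,3];k=K(f)
    return np.array([f["cx"]+k*c[0]/c[2],f["cy"]+k*c[1]/c[2]])
def tip(f,n):
    h,w=f["img"].shape[:2]
    return [(np.array(r["point"])*[w,h],r["confidence"]) for r in tip_of(n,f)]
E
python3 - <<'E'
from h import *
Z=dict(rig=0,button_grip=102,pull_handle=85,pull_pointer=34,mark_line=36,tape_measure=0,spool_black=0)
for c in("top","side"):
    f=eyes.grab_frame(c);cv2.imwrite(f"pics/{c}0.png",f["img"])
    for n,z in Z.items():
        for p,q in tip(f,n)[:2]: print(c,n,p.round(1),round(q,2),atz(f,p,z).round(1))
print(telemetry.get_clock())
E
```

```text
pics
top rig [221.1 241.2] 0.96 [451.4 100.3   0. ]
top rig [179.4 268. ] 0.72 [376.3 212.8   0. ]
top button_grip [223.2 240.3] 0.68 [450.8  78.2 102. ]
top pull_handle [193.6 245.8] 0.74 [436.2 156.2  85. ]
top pull_handle [224.1 241.7] 0.58 [447.7  78.6  85. ]
top pull_pointer [195.3 262.7] 0.91 [392.3 161.7  34. ]
top mark_line [176.9 268. ] 0.36 [377.7 209.9  36. ]
top tape_measure [241.7 190.1] 0.75 [594.9  46.9   0. ]
top spool_black [180.2 212.8] 0.73 [528.7 217.3   0. ]
side rig [237.8 209.3] 0.77 [469.5 100.4   0. ]
side button_grip [234.9 187.2] 0.62 [462.5  88.3 102. ]
side pull_pointer [207.7 197. ] 0.6 [394.8 174.7  34. ]
side mark_line [200.4 193.4] 0.51 [380.4 204.4  36. ]
side tape_measure [276.1 203.3] 0.54 [597.3  61.5   0. ]
side spool_black [241.5 184. ] 0.6 [546.2 229.1   0. ]
0.8
```

```bash
python3 - <<'E'
import cv2
a=cv2.imread("pics/top0.png");cv2.imwrite("pics/top0z.png",cv2.resize(a[170:310,130:300],None,fx=4.6,fy=4.2*1.0,interpolation=cv2.INTER_CUBIC))
a=cv2.imread("pics/side0.png");cv2.imwrite("pics/side0z.png",cv2.resize(a[130:270,150:320],None,fx=4.2,fy=4.2,interpolation=cv2.INTER_CUBIC))
E
```

```text
(no output)
```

View pics/top0.png

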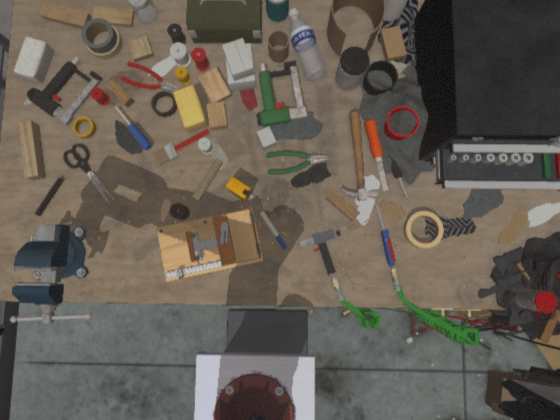

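View pics/side0.png

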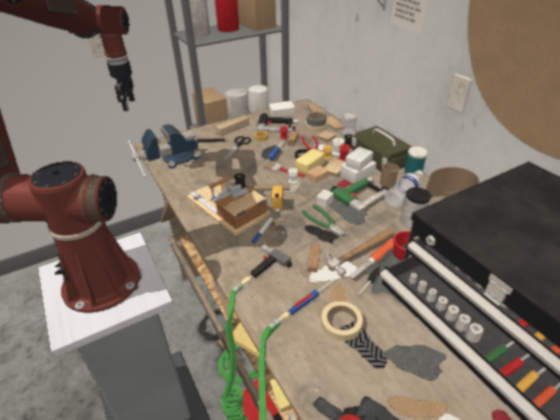

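View pics/top0z.png

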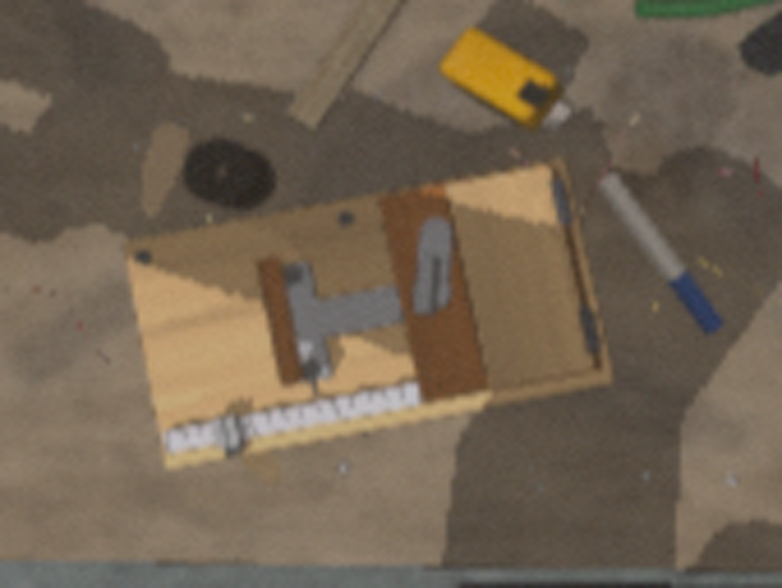

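View pics/side0z.png

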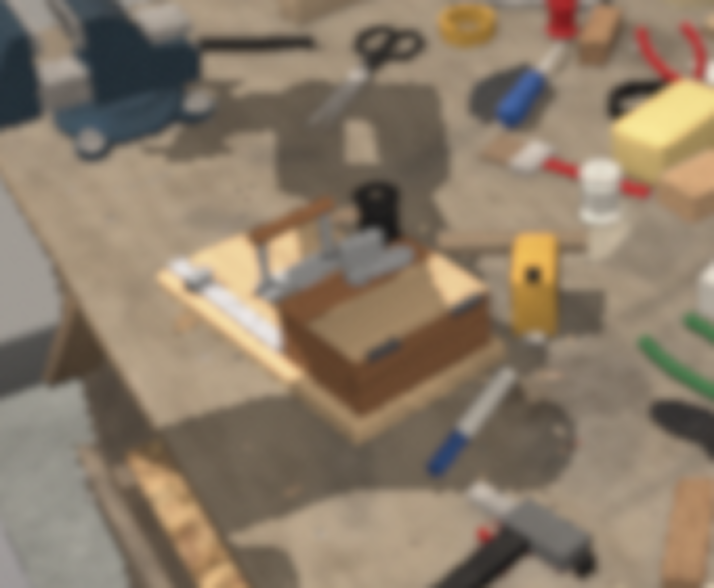

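```bash
cat > fit.py <<'E'
from h import *
from scipy.optimize import least_squares
ft=eyes.grab_frame("top");fs=eyes.grab_frame("side")
zt=lambda u,v:np.array([130+u/4.6,170+v/4.2]); zs=lambda u,v:np.array([150+u/4.2,130+v/4.2])
obs=[(ft,zt(128,242),(-165,75,18)),(ft,zt(166,467),(-165,-75,18)),(ft,zt(562,160),(100,65,73)),
(ft,zt(316,393),(-65,-46,34)),(ft,zt(281,320),(-65,0,92)),(ft,zt(425,398),(0,-65,73)),(ft,zt(383,197),(0,65,73)),(ft,zt(487,387),(39,-65,73)),
(fs,zs(158,275),(-165,-75,18)),(fs,zs(360,440),(105,-75,0)),(fs,zs(283,300),(0,-65,73)),(fs,zs(490,292),(100,65,73)),(fs,zs(291,220),(-65,0,92))]
def W(x,p): c,s=np.cos(x[2]),np.sin(x[2]);return np.array([x[0]+c*p[0]-s*p[1],x[1]+s*p[0]+c*p[1],p[2]])
res=lambda x:np.concatenate([proj(f,W(x,p))-o for f,o,p in obs])
r=least_squares(res,[450,100,-1.45],loss="soft_l1")
if __name__=="__main__":
    print(r.x,"\n",res(r.x).reshape(-1,2).round(1))
    for n,p in dict(grip=(20,0,102),handle=(-65,0,85),ptr=(-65,-46,34)).items(): print(n,W(r.x,p).round(1),proj(ft,W(r.x,p)).round(1),proj(fs,W(r.x,p)).round(1))
    # rider & arm
    for u,v,z in((233,430,36),(235,437,36)):
        q=atz(ft,zt(u,v),z)-[r.x[0],r.x[1],0]; c,s=np.cos(r.x[2]),np.sin(r.x[2]); print("rider rig",c*q[0]+s*q[1],-s*q[0]+c*q[1])
    for u,v,z in((437,222,86),(425,312,86)):
        q=atz(ft,zt(u,v),z)-[r.x[0],r.x[1],0]; c,s=np.cos(r.x[2]),np.sin(r.x[2]); print("arm ends rig",c*q[0]+s*q[1],-s*q[0]+c*q[1])
E
python3 fit.py
```

```text
[451.0834237   97.01677173  -1.34983489] 
 [[-0.8 -1. ]
 [ 0.4 -0.1]
 [-1.4 -0.1]
 [ 0.9 -0.7]
 [ 0.2 -0.7]
 [ 0.1  0.6]
 [-0.2 -1. ]
 [ 1.5  0.1]
 [-0.8  0.1]
 [-0.9  2.4]
 [-2.3  1.2]
 [-0.2 -0.4]
 [-0.3 -1.1]]
grip [455.5  77.5 102. ] [223.6 238.4] [234.4 189.5]
handle [436.8 160.4  85. ] [191.9 245.5] [219.2 183. ]
ptr [392.  150.4  34. ] [199.6 262.9] [209.7 200.9]
rider rig -118.45924128594649 -60.263365743762755
rider rig -118.09716688692235 -64.79851843509084
arm ends rig 28.747027065133256 39.31218711289236
arm ends rig 11.897859233018474 -12.912612211387392
```

```bash
cat >> h.py <<'E'
from scipy.spatial.transform import Rotation as Ro
RIG=np.array([451.1,97.0,-1.350])
def W(p):
    c,s=np.cos(RIG[2]),np.sin(RIG[2]);return np.array([RIG[0]+c*p[0]-s*p[1],RIG[1]+s*p[0]+c*p[1],p[2]])
def rv(a): # tool x at world angle a, z down
    x=np.array([np.cos(a),np.sin(a),0]);z=np.array([0,0,-1.]);return Ro.from_matrix(np.column_stack([x,np.cross(z,x),z])).as_rotvec()
def st():
    print("t",telemetry.get_clock(),"p",np.round(telemetry.get_eef_pos(),1),"F",np.round(telemetry.get_contact_force(),1),"T",np.round(telemetry.get_torque(),2),"w",np.round(telemetry.get_gripper_width(),1))
E
python3 - <<'E'
from h import *
st()
for b in (0,np.pi):
    for d in (1.25,.8,.4,0,-.1):
        a=RIG[2]+d+b; print(b,d,solve_ik(W((20,0,88)),rv(a)))
    print("handle",solve_ik(W((-110,0,68)),rv(RIG[2]+b)),solve_ik(W((-110,0,68)),rv(RIG[2]+b+0)))
E
```

```text
t 0.9 p [274.  561.8 231.3] F [-0.8  0.4  0.6] T [ 0.06 -0.01 -0.02] w 85.2
0 1.25 [ 1.64122041e-02  5.03690969e-02  2.09773140e+00 -8.88178420e-16
  9.93492160e-01  1.68720853e+00]
0 0.8 [ 1.64122041e-02  5.03690969e-02  2.09773140e+00 -4.44089210e-16
  9.93492160e-01  2.13720853e+00]
0 0.4 [ 1.64122041e-02  5.03690969e-02  2.09773140e+00 -4.44089210e-16
  9.93492160e-01  2.53720853e+00]
0 0 None
0 -0.1 None
handle None None
3.141592653589793 1.25 [ 1.64122041e-02  5.03690969e-02  2.09773140e+00 -4.44089210e-16
  9.93492160e-01 -1.45438412e+00]
3.141592653589793 0.8 [ 1.64122041e-02  5.03690969e-02  2.09773140e+00 -4.44089210e-16
  9.93492160e-01 -1.00438412e+00]
3.141592653589793 0.4 [ 0.0164122   0.0503691   2.0977314   0.          0.99349216 -0.60438412]
3.141592653589793 0 [ 1.64122041e-02  5.03690969e-02  2.09773140e+00 -4.44089210e-16
  9.93492160e-01 -2.04384123e-01]
3.141592653589793 -0.1 [ 1.64122041e-02  5.03690969e-02  2.09773140e+00 -4.44089210e-16
  9.93492160e-01 -1.04384123e-01]
handle [ 2.97893482e-01  1.09460155e-01  2.08053419e+00 -4.44089210e-16
  9.51598313e-01  7.70971557e-02] [ 2.97893482e-01  1.09460155e-01  2.08053419e+00 -4.44089210e-16
  9.51598313e-01  7.70971557e-02]
```

```bash
python3 - <<'E'
from h import *
a=RIG[2]+1.25+np.pi
env.goto(W((20,0,170)),rv(a)); st()
env.line_to(W((20,0,89)),max_speed=120,max_force=15); st()
for c in("top","side"):
    f=eyes.grab_frame(c);cv2.imwrite(f"pics/{c}1.png",f["img"])
a=cv2.imread("pics/top1.png")[190:290,150:280];b=cv2.imread("pics/side1.png")[130:230,180:310]
cv2.imwrite("pics/1z.png",cv2.resize(np.vstack([a,b]),None,fx=3,fy=3,interpolation=cv2.INTER_CUBIC))
E
```

```text
t 2.7833 p [455.8  78.  170.3] F [ 0.4 -0.7  0. ] T [ 0.06 -0.08  0.05] w 85.3
t 3.6083 p [456.1  77.6  89.6] F [-0.3 -0.2 -0.2] T [ 0.07 -0.    0.03] w 85.2
```

View pics/1z.png

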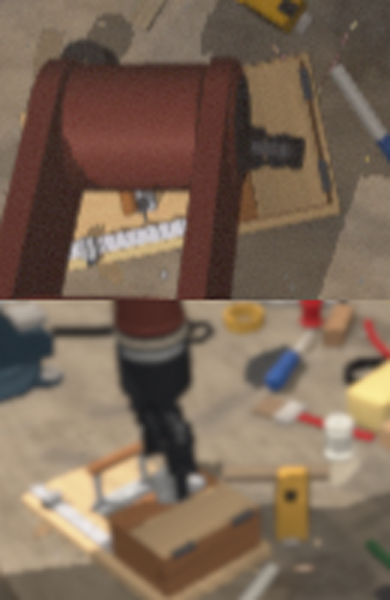

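The top view is blocked by the arm. In the side view, the fingers straddle the button near zoom (165,480). Next I close on the fin.

```bash
python3 - <<'E'
from h import *
env.close(20); st(); print(telemetry.get_ee_rot())
E
```

```text
t 4.3833 p [456.1  80.6  89.3] F [0.8 9.9 0.5] T [ 1.56 -0.17 -0.  ] w 9.6
[0.16071133 3.13599793 0.01097017]
```

```bash
python3 - <<'E'
from h import *
P=np.array([455.8,80.8,89.])
env.line_to(P,max_speed=30); st()
for d in (1.0,.7,.4):
    env.line_to(P,rotation=rv(RIG[2]+d+np.pi)); st()
f=eyes.grab_frame("side");cv2.imwrite("pics/s2.png",cv2.resize(f["img"][130:230,180:310],None,fx=5,fy=5,interpolation=cv2.INTER_CUBIC))
E
```

```text
t 4.6417 p [456.2  80.8  89.3] F [-0.3 -0.1  2.6] T [-0.12  0.05  0.01] w 9.3
t 5.0417 p [456.   80.4  89.3] F [ 0.2 -1.7  3.4] T [-0.33  0.05 -0.  ] w 9.4
t 5.4917 p [455.9  80.1  89.3] F [-1.3 -4.4  5.1] T [-0.77  0.27 -0.01] w 9.5
t 5.9417 p [455.5  79.9  89.3] F [-2.7 -5.1  5.8] T [-0.96  0.49 -0.06] w 9.6
```

View pics/s2.png

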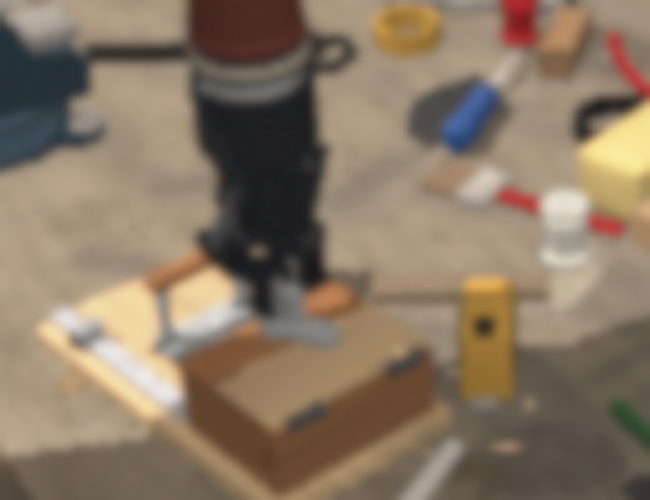

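The arm of the button now reaches over the lid edge at zoom (320,335), so it is turning with the gripper. I'll continue to the stop.

```bash
python3 - <<'E'
from h import *
P=np.array([454.8,79.5,89.])
for d in (.2,.05,0,-.05,-.1):
    env.line_to(P,rotation=rv(RIG[2]+d+np.pi)); st()
    R=Ro.from_rotvec(telemetry.get_ee_rot()).as_matrix()[:,0]; print("d actual",(np.arctan2(-R[1],-R[0])-RIG[2]).round(3))
    if abs(telemetry.get_torque()[2])>0.8: break
f=eyes.grab_frame("side");cv2.imwrite("pics/s3.png",cv2.resize(f["img"][130:230,180:310],None,fx=5,fy=5,interpolation=cv2.INTER_CUBIC))
E
```

```text
t 6.3417 p [455.3  79.7  89.3] F [-0.6 -1.6  4.1] T [-0.26  0.08 -0.09] w 9.5
d actual 0.204
t 6.6417 p [455.1  79.6  89.3] F [-0.6 -1.8  5.9] T [-0.31  0.19 -0.05] w 9.7
d actual 0.055
t 6.8917 p [455.   79.6  89.3] F [-0.1 -1.6  5.3] T [-0.25  0.24  0.02] w 9.5
d actual 0.005
t 7.1417 p [455.   79.6  89.3] F [-1.5 -2.2  4.3] T [-0.18  0.16  0.79] w 9.2
d actual -0.041
t 7.3917 p [455.   79.6  89.4] F [-1.6 -1.   5.4] T [-0.12  0.16  1.36] w 9.6
d actual -0.089
```

View pics/s3.png

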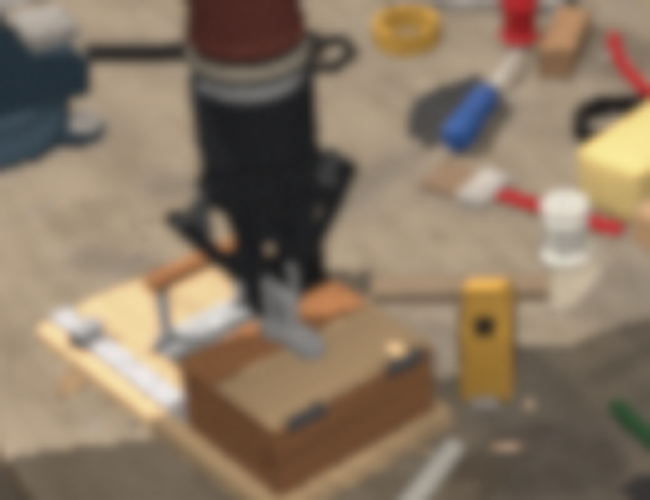

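```bash
python3 - <<'E'
from h import *
P=np.array([454.8,79.5,89.])
env.line_to(P,rotation=rv(RIG[2]+np.pi))
env.open_jaws(); st()
env.line_to(P+[0,0,85]); st()
env.movej([1.005, 0.217, 1.613, 0, 1.311, -0.112])
for c in("top","side"):
    f=eyes.grab_frame(c);cv2.imwrite(f"pics/{c}4.png",f["img"])
    for n,z in dict(button_grip=102,pull_handle=85,pull_pointer=34,mark_line=36).items():
        for p,q in tip(f,n)[:2]: print(c,n,p.round(1),round(q,2),atz(f,p,z).round(1))
st()
a=cv2.imread("pics/top4.png")[205:285,150:270];cv2.imwrite("pics/top4z.png",cv2.resize(a,None,fx=6.5,fy=6.5,interpolation=cv2.INTER_CUBIC))
a=cv2.imread("pics/side4.png")[160:240,180:280];cv2.imwrite("pics/side4z.png",cv2.resize(a,None,fx=7,fy=7,interpolation=cv2.INTER_CUBIC))
E
```

```text
t 8.4083 p [454.8  79.5  89. ] F [-0.5  1.3  0.3] T [ 0.05 -0.04 -0.04] w 85.2
t 9.125 p [454.1  79.5 173.3] F [-0.7  0.6 -0.2] T [ 0.   -0.01 -0.03] w 85.1
top button_grip [223.7 242.6] 0.64 [445.   76.8 102. ]
top button_grip [418.6 232.7] 0.32 [ 476.6 -407.6  102. ]
top pull_handle [191.8 248.8] 0.65 [428.5 160.4  85. ]
top pull_pointer [193.  262.7] 0.92 [392.2 168.   34. ]
top pull_pointer [293.8 163.4] 0.24 [664.7 -97.4  34. ]
top mark_line [178.8 269.6] 0.62 [373.5 204.6  36. ]
side button_grip [233.3 189.5] 0.68 [452.6  79.4 102. ]
side pull_handle [218.8 183.6] 0.54 [434.4 157.9  85. ]
side pull_handle [320.1 220.4] 0.25 [ 614.1 -174.7   85. ]
side pull_pointer [208.3 199.9] 0.74 [390.2 158.1  34. ]
side mark_line [202.1 192.4] 0.53 [387.5 206.9  36. ]
side mark_line [233.7 189.7] 0.22 [487.4 164.2  36. ]
t 11.5 p [274.2 562.  231.5] F [-0.1  0.7  0.1] T [ 0.01 -0.01  0.05] w 85.3
```

View pics/top4z.png

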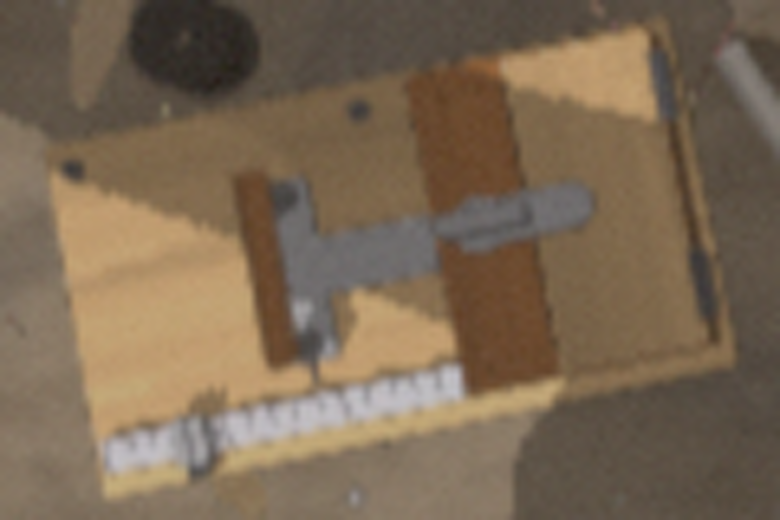

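View pics/side4z.png

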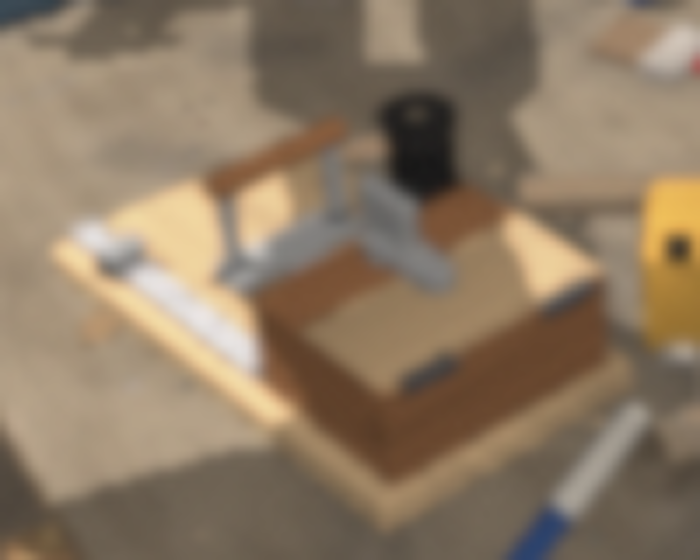

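```bash
python3 - <<'E'
import cv2,numpy as np
a=cv2.imread("pics/top4.png")[255:285,165:205];a=cv2.resize(a,None,fx=18,fy=18,interpolation=cv2.INTER_LANCZOS4)
for i in range(0,40,5): cv2.putText(a,str(165+i),(i*18,10),0,.4,(0,255,0))
for i in range(0,30,5): cv2.putText(a,str(255+i),(0,i*18+9),0,.4,(0,255,0))
cv2.imwrite("pics/top4zz.png",a)
E
```

```text
(no output)
```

View pics/top4zz.png

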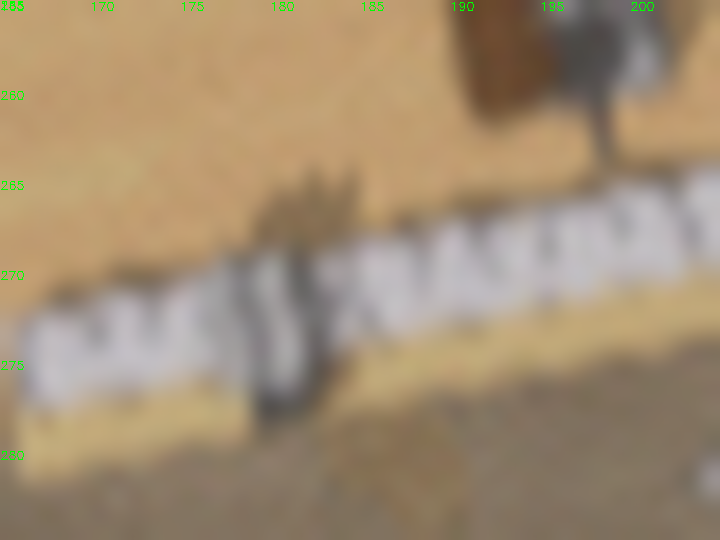

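```bash
sed -i 's/^RIG=.*/RIG=np.array([450.6,99.0,-1.350])/' h.py; python3 - <<'E'
from h import *
f=eyes.grab_frame("top")
px=lambda u,v:np.array([165+(u+.5)/18-.5,255+(v+.5)/18-.5])
def rig(w):
    c,s=np.cos(RIG[2]),np.sin(RIG[2]);q=w-np.array([*RIG[:2],0]);return np.array([c*q[0]+s*q[1],-s*q[0]+c*q[1]]).round(1)
for n,u,v,z in(("ptr",604,155,34),("ptrbase",597,110,34),("line t",243,262,36),("line m",254,315,36),("line b",268,375,36),("topR",300,350,36)): print(n,rig(atz(f,px(u,v),z)))
for x in (-100,-105,-110,-115,-120): print(x,[(proj(f,W((x,y,36)))-[164.5,254.5])*18 for y in(-40,-60)])
print((proj(f,W((-65,-46,34)))-[164.5,254.5])*18)
g=eyes.grab_frame("side"); print("side ptr",proj(g,W((-65,-46,34))), "bar ends",proj(g,W((-65,39,92))),proj(g,W((-65,-39,92))),"top",proj(f,W((-65,39,92))),proj(f,W((-65,-39,92))))
for x in(-105,-110,-115,-120):print(x,proj(g,W((x,-50,36))))
E
```

```text
ptr [-67.  -45.8]
ptrbase [-66.8 -39.1]
line t [-121.7  -50.3]
line m [-121.5  -58.2]
line b [-121.   -67.3]
topR [-115.7  -64.6]
-100 [array([375.44904096, 163.19961188]), array([399.49590221, 297.30826521])]
-105 [array([342.29296632, 170.15978256]), array([366.26689812, 304.28555219])]
-110 [array([309.13603255, 177.1201336 ]), array([333.0370311 , 311.26302037])]
-115 [array([275.97823962, 184.08066498]), array([299.80630114, 318.24066974])]
-120 [array([242.8195875 , 191.04137674]), array([266.57470819, 325.21850032])]
[617.85149698 154.29807519]
side ptr [209.32509213 200.67660991] bar ends [227.92622823 176.46391738] [208.92171375 185.73163667] top [187.7453168  230.55030188] [193.25711376 260.8688662 ]
-105 [201.50041447 195.5999011 ]
-110 [200.67017733 194.97375755]
-115 [199.84339355 194.35021845]
-120 [199.02004164 193.72926756]
```

The turnbutton's arm lies along +x over the lid. The rider's line is at pixel (178.6,272) and the pointer tip at (198.1,263.1), which gives a travel of about 54.5 mm. Now I grasp the handle.

```bash
python3 - <<'E'
from h import *
best=None
for s in(1,-1):
    a=RIG[2]+s*np.pi/2; q=solve_ik(W((-65,0,68)),rv(a)); q2=solve_ik(W((-120,0,68)),rv(a)); print(s,q,q2)
    if q is not None and q2 is not None and (best is None or abs(q[5])<best[0]): best=(abs(q[5]),a,s)
a=best[1]; print(best)
env.goto(W((-65,0,160)),rv(a)); st()
print(env.line_to(W((-65,0,68)),max_speed=120,max_force=12)); st()
env.close(50); st()
P=np.array(telemetry.get_eef_pos()); c,s=np.cos(RIG[2]),np.sin(RIG[2]);q=P[:2]-RIG[:2];print("rig",c*q[0]+s*q[1],-s*q[0]+c*q[1])
f=eyes.grab_frame("side");cv2.imwrite("pics/s5.png",cv2.resize(f["img"][130:230,180:310],None,fx=5,fy=5,interpolation=cv2.INTER_CUBIC))
E
```

```text
1 [0.20541617 0.09354    2.09820748 0.         0.94984517 1.55541617] [0.32348418 0.11514256 2.07416046 0.         0.95228964 1.67348418]
-1 [ 2.05416171e-01  9.35400024e-02  2.09820748e+00 -4.44089210e-16
  9.49845173e-01 -1.58617648e+00] [ 3.23484176e-01  1.15142555e-01  2.07416046e+00 -4.44089210e-16
  9.52289638e-01 -1.46810848e+00]
(np.float64(1.555416170754885), np.float64(0.22079632679489647), 1)
t 13.2083 p [436.7 162.9 160.4] F [0.3 0.5 0.3] T [ 0.   -0.02  0.05] w 85.4
False
t 14.125 p [437.1 162.7  68.6] F [-0.1 -0.4  1. ] T [-0.02  0.02 -0.01] w 85.3
t 14.7917 p [436.2 163.8  68.4] F [-1.9  4.6  1.4] T [0.8  0.25 0.02] w 12.4
rig -66.42025890155986 0.11942373332742484
```

View pics/s5.png

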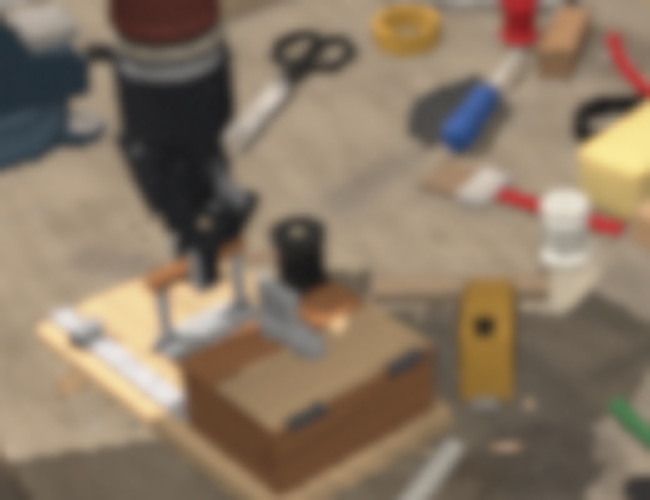

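```bash
cat >> h.py <<'E'
def rig(w):
    c,s=np.cos(RIG[2]),np.sin(RIG[2]);q=np.array(w)[:2]-RIG[:2];return np.array([c*q[0]+s*q[1],-s*q[0]+c*q[1]]).round(2)
E
python3 - <<'E'
from h import *
for x in(-90,-115):
    env.line_to(W((x,0,68)),max_speed=50); st(); print(rig(telemetry.get_eef_pos()))
env.pause(.3)
for c in("top","side"):
    f=eyes.grab_frame(c);cv2.imwrite(f"pics/{c}6.png",f["img"])
print(rig(telemetry.get_eef_pos()))
a=cv2.imread("pics/top6.png")[250:290,160:220];cv2.imwrite("pics/top6z.png",cv2.resize(a,None,fx=13,fy=13,interpolation=cv2.INTER_LANCZOS4))
a=cv2.imread("pics/side6.png")[165:225,180:250];cv2.imwrite("pics/side6z.png",cv2.resize(a,None,fx=10,fy=10,interpolation=cv2.INTER_CUBIC))
E
```

```text
t 15.4917 p [431.6 184.2  68.3] F [ 0.6 -9.9  3.4] T [-1.42 -0.05 -0.02] w 12.3
[-87.33   0.12]
t 16.1417 p [426.3 207.5  68.3] F [  1.  -13.5   5.2] T [-1.93 -0.22 -0.05] w 12.3
[-1.1122e+02  1.1000e-01]
[-111.04    0.12]
```

View pics/top6z.png

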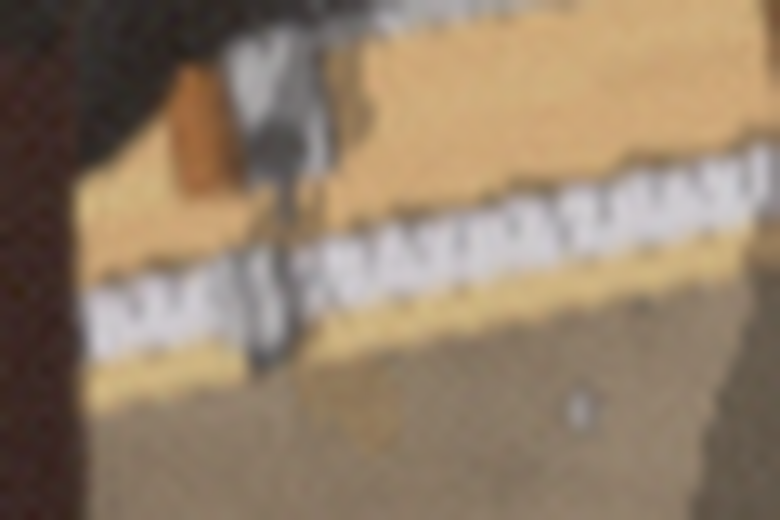

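View pics/side6z.png

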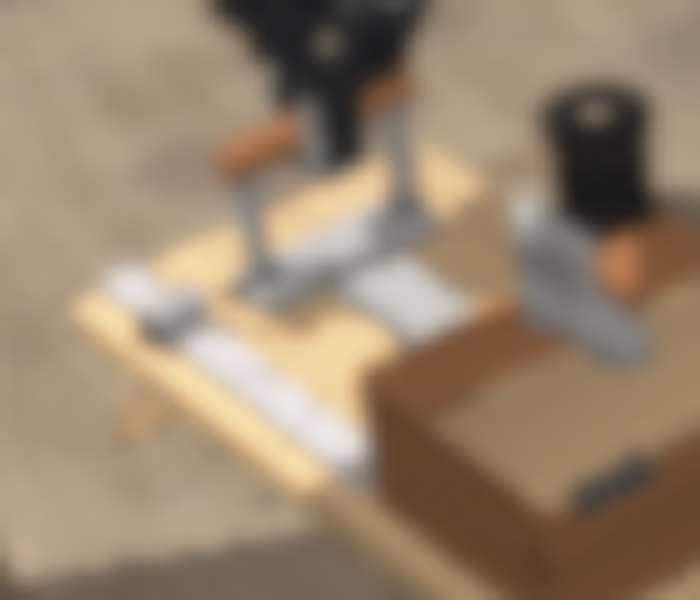

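The pointer tip at zoom (285,215) is about 50 zoom px (10 mm) short of the mark line's extension, so both measurements agree on about -121.3. I'll pull the rest of the way.

```bash
python3 - <<'E'
from h import *
env.line_to(W((-125.4,0,68)),max_speed=30); env.pause(.4); st(); print(rig(telemetry.get_eef_pos()))
f=eyes.grab_frame("top");cv2.imwrite("pics/top7.png",f["img"])
for n,z in dict(pull_pointer=34,mark_line=36).items():
    for p,q in tip(f,n)[:1]: print(n,p.round(1),round(q,2),rig(atz(f,p,z)))
a=f["img"][255:285,165:205];cv2.imwrite("pics/top7z.png",cv2.resize(a,None,fx=18,fy=18,interpolation=cv2.INTER_LANCZOS4))
E
```

```text
t 17.4417 p [424.2 217.1  68.3] F [  1.7 -13.8   5. ] T [-2.16 -0.23 -0.02] w 12.3
[-1.2098e+02  8.0000e-02]
pull_pointer [176.9 265.4] 0.56 [-123.53  -40.09]
mark_line [176.9 268. ] 0.43 [-124.18  -46.89]
```

View pics/top7z.png

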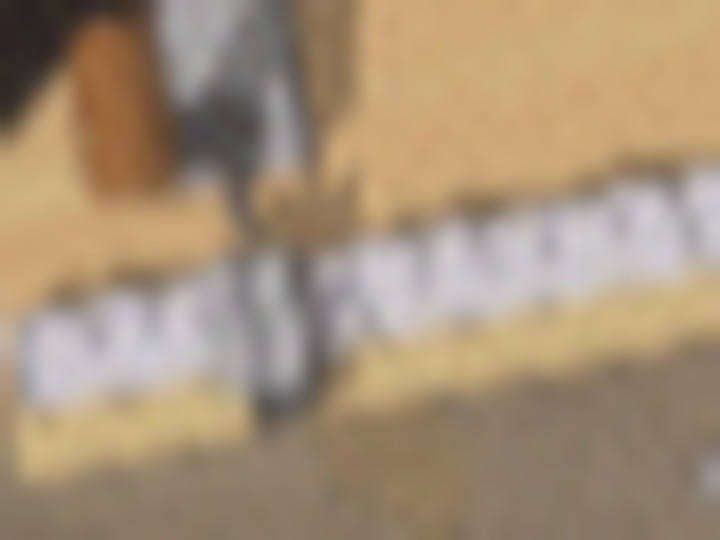

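The pointer blade, with its tip at about (244,235), runs straight on into the mark line at about (245,262), and the rider has not moved. I'm handing in.

```bash
python3 - <<'E'
from h import *
st(); print(rig(telemetry.get_eef_pos()), np.abs(telemetry.get_joint_vel()).max())
env.job_done()
E
```

```text
t 17.5917 p [424.2 217.1  68.3] F [  1.4 -13.7   5.3] T [-2.19 -0.26 -0.01] w 12.4
[-1.2097e+02  9.0000e-02] 0.002174622454559916
the job is handed in; nothing more can be done
```

The job is handed in at about 17.6 s, with the gripper still holding the handle at the mark; no verdict was reported.

- **Turnbutton:** with the slide home, I turned it clockwise until the torque rose at its stop. The pictures afterwards show its arm pointing straight over the shut lid.
- **Slide:** I pulled it out about 54.5 mm. In the last top view the pointer runs straight on into the mark line, within about 1 mm by my estimate. The arm is still, and the tool force is about 14 N, which fits the spring at that travel.
- **Rider and bystanders:** the rider sits at the same pixels as before. The arm and fingers stayed clear of the other things, though I did not measure their final positions.

**Disagreements:**
- The networks' pointer estimates were several mm off at times, about 5 pixels in one top view. I went by the blade and line visible in the pictures and by the robot's own tool position.
- The rider appeared about 8 mm nearer the robot than listed. That is across the scale, so it does not affect the reading.

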